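# Close up the plate viewer

### The arm

A 6-joint arm with a two-finger parallel gripper is mounted at the origin on the work surface. World frame = base frame: x ahead of the robot, y to its left, z up, the work surface at z = 0. Lengths are in m, angles in rad, forces in N, time in s.
With the tool pointing down it reaches from about 0.325 to 0.85 m from the base axis. Payload 15.5 kg.
Tool frame: the origin (TCP) lies between the finger pads; the fingertips stand 19 mm ahead of it and the grasp point (between the pads) is the TCP (env.tip_extent is the distance from the TCP to the fingertips, in m); z points along the fingers, y is the line along which they close (so a half turn about z gives the same grasp; the last joint's range is limited). The gripper opens to 91 mm and grips with 3 to 60 N. Pads are 32 mm wide; open, the fingers measure 118 mm over their backs; the gripper's body (76 mm by 178 mm) begins 60 mm behind the grasp point.
Start: joints at [-1.206, 0.494, 1.345, -0, 1.302, -0.096], TCP at [0.278, -0.56, 0.233] pointing down, gripper open.
Joint ranges: [-2.91, 2.91], [-0.82, 2.16], [0.22, 2.67], [-1.22, 4.37], [0.12, 2.79], [-3.08, 3.08]. Speed limits (rad/s): [1.89, 1.89, 2.57, 3.01, 3.01, 3.01].

### API

Orientations are given as a rotation vector (axis times angle).
In Python, from station import env, optics, order gives the robot as it stands.
- The arm moves only by the shell command python3 -m crank 'ROWS' [FORCE]. ROWS is JSON, a list of rows, each a list of 3 entries, a list of its own where there are three numbers: the shift along the tool's x, y, z in mm, then the turn, a rotation vector about the tool's x, y, z in degrees, then the finger opening in mm, from 0 to 91.2. A call has 1 to 12 rows; each row is the pose to reach, as a shift and turn from the pose commanded when the call began, along the tool's axes at that moment; what a row does not reach only later rows make up. A row lasts 1/12 s, in which the tool goes at most 41.7 mm and 7.16 degrees, less where a joint would pass 70% of its speed; a pose out of reach is approached as far as the arm can. A call with a gripper value outside its range is refused whole. The fingers move at their own pace and stop on an object; FORCE is the grip in N (left out, the last holds). Time passes only in rows, so rows that repeat a pose let the fingers close. It gives the time, the measured TCP pose, the force, the opening and the grip force at its end, in the units of the state.
- env.sense(): the state, without advancing time (a new reading comes with each control period).
- optics.camera(name): name is "scene" or "top" or "wrist"; returns (picture, depth): 420x560x3 uint8, red, green, blue; 420x560 float32, m along the optical axis (not along the pixel's ray), 0 where there is no reading.
- optics.get_calibration(name): a dict with "camera_matrix" (3x3 intrinsics, pixels), "D" ([k1, k2, p1, p2, k3] as OpenCV has them; the pictures are not rectified), "view" (4x4, takes a point from world to camera coordinates). Camera axes: x right, y down, z forward; pixel columns grow to the right and rows downward; lengths in m; the calibration is good to about 2 mm. A picture is of the moment at which its call begins: read the wrist's pose just before it. get_calibration takes no time and is no camera call; for the wrist camera it gives the pose at the moment of the call.
- order.sign_off(): hands the job in; it is judged then, once.
The state is a dict: "clock": time; "q": joint angles; "qd": joint speeds; "tau": joint torques, N m; "tool_pos": TCP position; "tcp_rot": TCP orientation; "wrist_force": force on the tool from outside, world axes, zero at the start; "ft_torque": the same for the moment, N m; "grip_width": opening from 0.0 (shut) to 1.0 (fully open); "gripper_force": force on a finger pad.
Only numpy, scipy, OpenCV 4.12 (cv2) and the standard library are available. Lean on these libraries where they do the work, as an engineer would, in place of code of your own. Each camera call takes 0.05 s, during which the arm holds its last target. There are 200 camera calls.

### The job

The plate viewer on the lab bench stands open. With the fingertips, gently push its blue-fronted sample tray fully home first, and only then push the amber hood down until it is fully shut, without slamming either. Leave the bottles, the tube rack and the slide box standing where they are, then take the hand away.

Things in the scene. Friction and masses are not known exactly. Their poses are not given: they have to be found in the camera images.
- viewer: White benchtop plate viewer, fixed to the bench: a housing 190 mm deep (x), 240 mm wide (y), 80 mm high. Origin: centre of its underside on the bench. Its own x axis points from its front (with the tray) to its back (with the hood hinge), y to its left, z up. It carries the tray and the hood.
- tray (a joint): How far the sample tray is pulled out of the viewer's front, in m: 0 = fully home (blue front panel flat against the housing, a firm stop), up to 0.10 out; it slides along the viewer's x axis (inwards = +x). It needs about 2 N to move (a little more when fast) and stays where it is left.
- tray_push (a point): Centre of the outer face of the tray's blue front panel (168 mm wide, 60 mm high, 12 mm thick, from 14 to 74 mm above the bench); this point is 45 mm above the bench and moves with the tray. Its axes are parallel to the viewer's. A white plate with 24 wells is fixed in the tray behind the panel, its top lower than the panel's.
- hood (a joint): Opening angle of the amber hood, in rad: 0 = shut (on the housing, a firm stop), growing as its front edge swings up and back, at most 1.2. The hinge is stiff: it stays at any angle and needs 1 to 6 N at the front edge to push down. The hood is a 4 mm shell, 180 mm from hinge to front edge, 220 mm wide, with 34 mm deep walls at front and sides.
- hood_press (a point): Point on the outer (upper when shut) face of the hood's top, mid-width on the 35 mm wide black band along its front edge, 18 mm back from that edge; moves with the hood. From the hinge line it lies, hood shut, 162 mm towards the viewer's front and 36 mm up (120 mm above the bench). Axes as the viewer's when shut, turning with the hood; z = outward normal of the top.
- hood_hinge (a point): Middle of the hood's hinge line, at the back of the housing's top, 84 mm above the bench; fixed to the viewer. The hinge line runs along the viewer's y axis; a positive turn about +y opens the hood.
- blue_bottle: Loose glass bottle with blue cap, 64 mm diameter, 150 mm high, origin at the centre of its underside. Bystander.
- orange_bottle: Loose glass bottle with orange cap, 64 mm diameter, 150 mm high, origin at the centre of its underside. Bystander.
- tube_rack: Loose white tube rack with coloured tube caps, 60 x 100 mm (x, y), 42 mm high, origin at the centre of its underside. Bystander.
- slide_box: Loose pale box with a blue lid, 64 x 94 mm (x, y), 57 mm high, origin at the centre of its underside. Bystander.

How it is judged:
By the outcome, as a careful person would: the job done as asked, in the order asked, and still so for the second after the job is handed in, with the robot touching nothing.
It also fails if it takes over 42 s, if anything falls off the work surface, if the arm or the gripper's body presses on something with over 40 N, if the wrist force passes 120 N, or if a joint passes its speed limit or range.

## Working session

There is one attempt and no reset: what is moved stays moved. The work goes in short steps, Python scripts to look and compute and a shell command to move; the robot and the scene stay as the last step left them, time stands still between calls to the robot, and variables do not carry over. Pictures are saved under pics/ and viewed, at most 10 in all, crops included, and the job is handed in when it is done.

```bash
mkdir -p pics; ls
python3 - <<'E'
from station import env, optics
import cv2,numpy as np
s=env.sense();print(s)
for n in("scene","top"):
    p,d=optics.camera(n);cv2.imwrite(f"pics/{n}1.png",p[...,::-1]);np.savez(f"{n}1.npz",p=p,d=d,**optics.get_calibration(n))
print(env.tip_extent)
E
```

```text
pics
{'clock': 0.0, 'q': array([-1.20545752e+00,  4.94186113e-01,  1.34617163e+00,  3.65545855e-05,
        1.30250963e+00, -9.55136256e-02]), 'qd': array([ 9.84787961e-05,  5.47443415e-04, -9.86778983e-04, -4.55257430e-04,
        2.67611104e-03, -8.68491022e-04]), 'tau': array([-1.52938224e-03, -8.78830719e+01, -3.81862450e+01,  7.06506148e-02,
        5.32578165e-02, -1.20134855e-04]), 'tool_pos': array([ 0.27781351, -0.55943459,  0.23232272]), 'tcp_rot': array([-3.05732677e+00, -7.17211763e-01,  2.14379640e-04]), 'wrist_force': array([ 0.22078467, -0.33120677, -0.52784088]), 'ft_torque': array([-0.02984729,  0.04314091, -0.01866674]), 'gripper_force': 0.0, 'grip_width': 0.9984790320628325}
0.019
```

View pics/scene1.png

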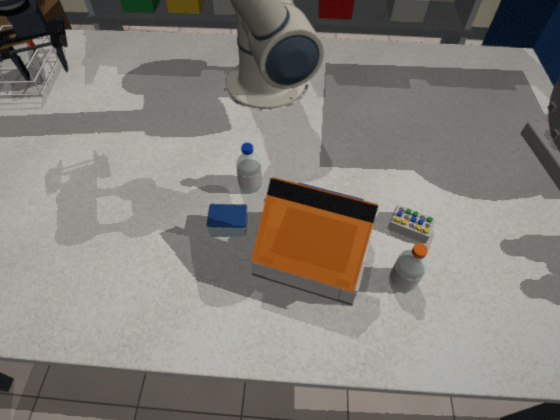

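View pics/top1.png

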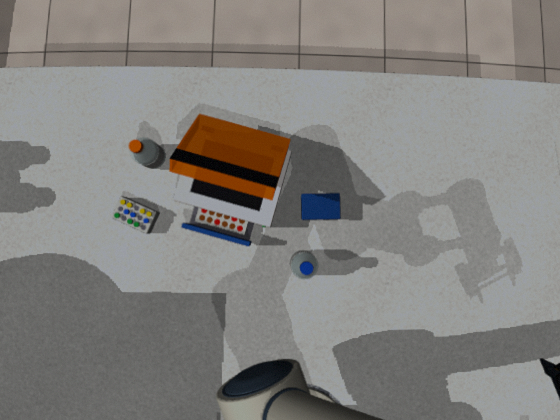

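The viewer faces the robot: the blue panel in the top picture runs from about (182,226) to (250,243), the hood's black band from (172,155) to (280,182). The orange bottle (145,152) and rack (135,213) are on the left, and the slide box (320,206) and blue bottle (303,264) on the right.

```bash
cat > h.py <<'E'
import numpy as np,cv2
def world(d,K,D,V):
    h,w=d.shape;u,v=np.meshgrid(np.arange(w),np.arange(h))
    n=cv2.undistortPoints(np.stack([u,v],-1).reshape(-1,1,2).astype(np.float64),K,np.array(D,float)).reshape(h,w,2)
    P=np.dstack([n[...,0]*d,n[...,1]*d,d])
    T=np.linalg.inv(V);W=P@T[:3,:3].T+T[:3,3];W[d<=0]=np.nan;return W
def load(n):
    z=np.load(n);return z['p'].astype(int),world(z['d'].astype(float),z['camera_matrix'],z['D'],z['view'])
E
python3 - <<'E'
from h import *
np.set_printoptions(precision=4,suppress=True)
p,W=load("top1.npz")
r,g,b=p[...,0],p[...,1],p[...,2]
blue=(b>r+50)&(b>g+30)
def reg(m,c0,c1,r0,r1):
    k=np.zeros_like(m);k[r0:r1,c0:c1]=m[r0:r1,c0:c1];return k
m=reg(blue,175,258,215,250);P=W[m];P=P[np.isfinite(P).all(1)]
print(len(P),P[:,2].min(),P[:,2].max())
Q=P[(P[:,2]>.066)&(P[:,2]<.082)]
(cx,cy),sz,a=cv2.minAreaRect(Q[:,:2].astype(np.float32));print("panel top rect",(cx,cy),sz,a,len(Q))
c=Q.mean(0);u,s,vt=np.linalg.svd(Q[:,:2]-c[:2]);print(c,vt[0],np.degrees(np.arctan2(vt[0,0],vt[0,1])))
# hood plane: orange+black band
orange=(r>110)&(r>2*b+30)&(r>g+50)
m=reg(orange,165,295,110,205);P=W[m];P=P[np.isfinite(P).all(1)]
print("orange",P.min(0),P.max(0))
dark=(p.sum(2)<70)
m=reg(dark,165,285,145,188);P=W[m];P=P[np.isfinite(P).all(1)]
c=np.median(P,0);P=P[np.abs(P[:,2]-c[2])<.05];print("band",len(P),c,P[:,2].min(),P[:,2].max())
print(cv2.minAreaRect(P[:,:2].astype(np.float32)))
for (u,v) in [(172,150),(170,158),(282,175),(280,184),(225,165),(225,172),(225,160),(225,190),(272,215),(268,225),(185,200),(200,115),(290,137),(240,140),(145,152),(303,264),(320,206),(135,213)]: print(u,v,W[v,u],p[v,u])
E
```

```text
320 0.07035789138916992 0.07961724306671081
panel top rect (0.5201597213745117, 0.20687910914421082) (0.16490870714187622, 0.011151866987347603) 75.62154388427734 320
[0.5199 0.2056 0.0751] [0.248  0.9688] 14.359929603088458
orange [0.597  0.0389 0.1093] [0.7935 0.2846 0.2386]
band 1181 [0.6549 0.1836 0.2231] 0.209235974727763 0.23918846397610272
((0.6582709550857544, 0.17111337184906006), (0.2179802507162094, 0.025195177644491196), 75.56851959228516)
172 150 [0.7308 0.3346 0.0017] [104 106 104]
170 158 [0.6732 0.28   0.2346] [42 23 17]
282 175 [0.6627 0.0526 0.0837] [117 114 114]
280 184 [0.6419 0.0568 0.0784] [117 114 115]
225 165 [0.6637 0.1711 0.2191] [ 6  9 12]
225 172 [0.6473 0.1688 0.2354] [7 7 6]
225 160 [0.6751 0.1723 0.2116] [112  49   0]
225 190 [0.6241 0.1856 0.0841] [12 10 12]
272 215 [0.5681 0.0739 0.0803] [152 155 158]
268 225 [0.5444 0.0828 0.0816] [157 159 166]
185 200 [0.5986 0.2797 0.0812] [154 159 160]
200 115 [0.7928 0.2445 0.117 ] [120  57   5]
290 137 [0.771  0.033  0.0032] [81 84 80]
240 140 [0.7294 0.1479 0.1522] [115  52   0]
145 152 [0.7044 0.3679 0.118 ] [76 81 80]
303 264 [0.4606 0.0033 0.1479] [  9  47 128]
320 206 [ 0.5932 -0.0415  0.0556] [11 42 90]
135 213 [0.5661 0.4104 0.0437] [47 55 81]
```

```bash
cat >> h.py <<'E'
from scipy.spatial.transform import Rotation as Ro
yaw=np.radians(-14.4);xv=np.array([np.cos(yaw),np.sin(yaw),0]);yv=np.array([-np.sin(yaw),np.cos(yaw),0]);zv=np.array([0,0,1.])
H=np.array([.745,.149,.084]);C=np.array([.514,.208,.045])
def frame(a):
    a=np.radians(a);return np.c_[-np.cos(a)*xv-np.sin(a)*zv,yv,-np.cos(a)*zv+np.sin(a)*xv]
def rel(s,pos,a):
    R0=Ro.from_rotvec(s['tcp_rot'])
    print("shift",(R0.inv().apply(pos-s['tool_pos'])*1000).round(1),"turn",np.degrees((R0.inv()*Ro.from_matrix(frame(a))).as_rotvec()).round(2))
def corner(pt,a,off=(-.016,0,.019)): return pt-frame(a)@np.array(off)   # TCP so that the tip corner is at pt
E
python3 - <<'E'
from h import *
from station import env
s=env.sense()
t=corner(C-.06*xv,20);print(t)
rel(s,np.r_[t[:2],.233],0); rel(s,np.r_[t[:2],.233],20); rel(s,t,20)
E
```

```text
[0.43502806 0.22827655 0.05738184]
shift [ 4.911e+02 -6.357e+02  2.000e-01] turn [-2.000e-02 -8.000e-02 -1.392e+02]
shift [ 4.911e+02 -6.357e+02  2.000e-01] turn [ -24.25   -9.09 -137.44]
shift [ 491.1 -635.5  175.8] turn [ -24.25   -9.09 -137.44]
```

```bash
python3 -m crank '[[[491,-636,-20],[-24,-9,-137],0],[[491,-636,-20],[-24,-9,-137],0],[[491,-636,-20],[-24,-9,-137],0],[[491,-636,-20],[-24,-9,-137],0],[[491,-636,-20],[-24,-9,-137],0],[[491,-636,-20],[-24,-9,-137],0],[[491,-636,-20],[-24,-9,-137],0],[[491,-636,-20],[-24,-9,-137],0],[[491,-636,-20],[-24,-9,-137],0],[[491,-636,-20],[-24,-9,-137],0],[[491,-636,-20],[-24,-9,-137],0],[[491,-636,-20],[-24,-9,-137],0]]' 20
python3 - <<'E'
from h import *
from station import env
s=env.sense()
t=corner(C-.06*xv,20)
print(s['q'])
rel(s,np.r_[t[:2],.25],20)
E
```

```text
clock: 1.1
tool_pos: [0.3736, -0.0779, 0.2452]
tcp_rot: [1.663, 2.37, -0.046]
wrist_force: [1.1, 0.1, 0.4]
grip_width: 0.155
gripper_force: 0.0
[-0.26327002  0.04005495  2.01834199 -0.1481325   0.86741569 -0.52682966]
shift [261.6 164.8 -44.2] turn [ -9.63  -3.65 -54.41]
```

```bash
python3 -m crank '[[[262,165,-44],[-10,-4,-54],0],[[262,165,-44],[-10,-4,-54],0],[[262,165,-44],[-10,-4,-54],0],[[262,165,-44],[-10,-4,-54],0],[[262,165,-44],[-10,-4,-54],0],[[262,165,-44],[-10,-4,-54],0],[[262,165,-44],[-10,-4,-54],0],[[262,165,-44],[-10,-4,-54],0],[[262,165,-44],[-10,-4,-54],0],[[262,165,-44],[-10,-4,-54],0],[[262,165,-44],[-10,-4,-54],0],[[262,165,-44],[-10,-4,-54],0]]'
python3 - <<'E'
from h import *
from station import env,optics
s=env.sense()
t=corner(C-.06*xv,20)
print(s['q'],s['wrist_force'])
rel(s,t,20)
p,d=optics.camera("wrist");cv2.imwrite("pics/w1.png",p[...,::-1]);np.savez("w1.npz",p=p,d=d,**optics.get_calibration("wrist"))
E
```

```text
clock: 2.1
tool_pos: [0.4369, 0.2254, 0.2497]
tcp_rot: [0.369, 2.763, -0.059]
wrist_force: [1.1, 0.2, 0.0]
grip_width: 0.007
gripper_force: 0.0
[ 0.52005982  0.19950814  1.8410589  -0.32465254  0.86673897 -0.60331558] [1.09235034 0.1665751  0.04426394]
shift [ 69.5   1.3 179.4] turn [ 0.01  0.42 -0.8 ]
```

View pics/w1.png

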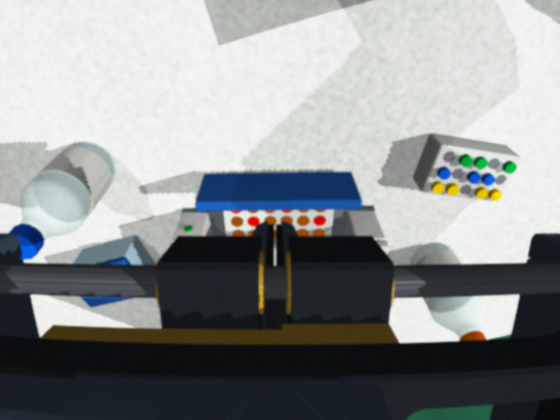

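The wrist view shows the blue panel (columns 198–360, row 190) centred on the closed fingers (column ~275), with the bottles and the rack well to the sides. Descending in front of the panel.

```bash
python3 -m crank '[[[14,0,36],[0,0,-1],0],[[28,1,72],[0,0,-1],0],[[42,1,108],[0,0,-1],0],[[56,1,144],[0,0,-1],0],[[69,1,179],[0,0,-1],0],[[69,1,179],[0,0,-1],0],[[69,1,179],[0,0,-1],0]]'
python3 - <<'E'
from h import *
from station import env
s=env.sense()
print(s['wrist_force'])
for a in(0,.04,.06,.1): rel(s,corner(C+(a-.06)*xv,20),20)
E
```

```text
clock: 2.73
tool_pos: [0.435, 0.2274, 0.0572]
tcp_rot: [0.342, 2.769, -0.068]
wrist_force: [0.2, -0.1, 0.8]
grip_width: 0.004
gripper_force: 0.0
[ 0.20615519 -0.11490843  0.83541004]
shift [ 0.1  0.8 -0.3] turn [-0.15  0.28  0.33]
shift [-37.5   0.6  13.6] turn [-0.15  0.28  0.33]
shift [-56.2   0.5  20.5] turn [-0.15  0.28  0.33]
shift [-93.7   0.4  34.4] turn [-0.15  0.28  0.33]
```

```bash
python3 -m crank '[[[-14,0,5],[0,0,0],0],[[-28,0,10],[0,0,0],0],[[-38,0,14],[0,0,0],0],[[-42,0,15],[0,0,0],0],[[-46,0,17],[0,0,0],0],[[-50,0,18],[0,0,0],0],[[-54,0,20],[0,0,0],0],[[-58,0,21],[0,0,0],0],[[-62,0,23],[0,0,0],0],[[-66,0,24],[0,0,0],0],[[-70,0,26],[0,0,0],0],[[-73,0,27],[0,0,0],0]]'
python3 - <<'E'
from h import *
from station import env,optics
s=env.sense()
p,d=optics.camera("top");cv2.imwrite("pics/top2.png",cv2.resize(p[90:270,110:340,::-1],None,fx=3,fy=3))
tip=s['tool_pos']+frame(20)@np.array([-.016,0,.019]);print((tip-C)@xv,tip[2],"tip to hinge",(tip-H)@xv)
E
```

```text
clock: 3.73
tool_pos: [0.5116, 0.2098, 0.0581]
tcp_rot: [0.341, 2.766, -0.063]
wrist_force: [-2.2, -0.7, 1.6]
grip_width: 0.004
gripper_force: 1.1
0.018736654994554958 0.045748172924242735 tip to hinge -0.21967875856888522
```

View pics/top2.png

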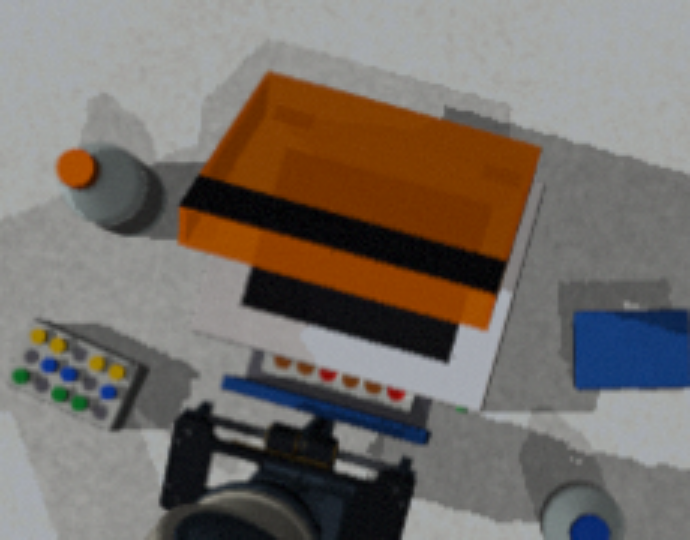

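The fingers are on the panel centre and pushing (2 N); about 20 mm remain between the panel (~(325,405)) and the housing front (~(340,370)).

```bash
python3 -m crank '[[[-1.9,0,0.7],[0,0,0],0],[[-3.8,0,1.4],[0,0,0],0],[[-5.6,0,2],[0,0,0],0],[[-7.5,0,2.7],[0,0,0],0],[[-9.4,0,3.4],[0,0,0],0],[[-10.3,0,3.8],[0,0,0],0],[[-11.3,0,4.1],[0,0,0],0],[[-12.2,0,4.4],[0,0,0],0],[[-13.1,0,4.8],[0,0,0],0],[[-14,0,5.1],[0,0,0],0]]'
python3 -m crank '[[[-0.9,0,0.3],[0,0,0],0],[[-1.9,0,0.7],[0,0,0],0],[[-2.8,0,1],[0,0,0],0]]'
```

```text
clock: 4.62
tool_pos: [0.5257, 0.2063, 0.0584]
tcp_rot: [0.341, 2.766, -0.063]
wrist_force: [-2.2, -0.0, -1.9]
grip_width: 0.004
gripper_force: 1.0
clock: 4.87
tool_pos: [0.5286, 0.2055, 0.0584]
tcp_rot: [0.341, 2.766, -0.063]
wrist_force: [-3.0, -0.0, -0.8]
grip_width: 0.004
gripper_force: 1.0
```

```bash
python3 -m crank '[[[-0.9,0,0.3],[0,0,0],0],[[-1.9,0,0.7],[0,0,0],0],[[-2.8,0,1],[0,0,0],0]]'
python3 -m crank '[[[-0.9,0,0.3],[0,0,0],0],[[-1.9,0,0.7],[0,0,0],0]]'
```

```text
clock: 5.12
tool_pos: [0.5315, 0.2048, 0.0585]
tcp_rot: [0.341, 2.766, -0.063]
wrist_force: [-1.3, -0.9, -2.0]
grip_width: 0.008
gripper_force: 1.0
clock: 5.28
tool_pos: [0.5335, 0.2043, 0.0585]
tcp_rot: [0.342, 2.766, -0.063]
wrist_force: [-1.3, -0.8, -1.6]
grip_width: 0.006
gripper_force: 1.0
```

```bash
for i in 1 2; do python3 -m crank '[[[-0.9,0,0.3],[0,0,0],0],[[-1.9,0,0.7],[0,0,0],0]]'|egrep 'pos|force'; done
python3 - <<'E'
from h import *
from station import env,optics
p,d=optics.camera("top");cv2.imwrite("pics/top3.png",cv2.resize(p[180:260,160:290,::-1],None,fx=6,fy=6,interpolation=2))
E
```

```text
tool_pos: [0.5354, 0.2039, 0.0585]
wrist_force: [-3.3, -0.9, -1.3]
gripper_force: 1.0
tool_pos: [0.5368, 0.2033, 0.0583]
wrist_force: [-11.2, 5.5, 1.9]
gripper_force: 6.3
```

View pics/top3.png

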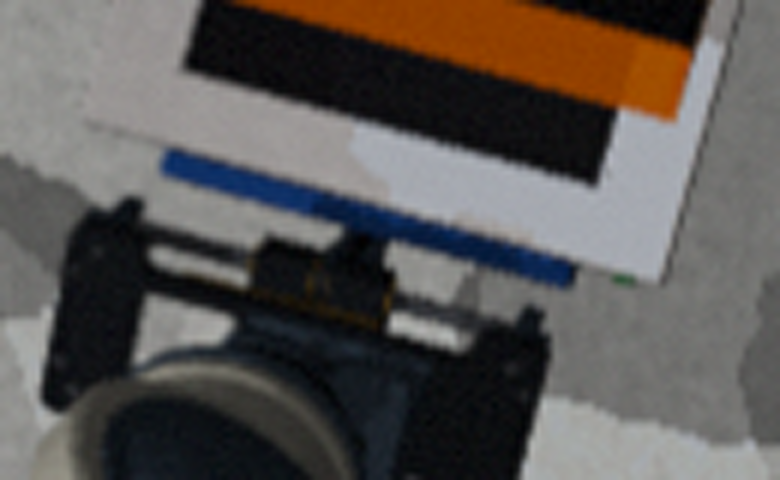

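The panel sits flush against the housing edge (blue strip (160,160)–(575,275) touching it) and force rose to 12 N: the tray is at its stop. Backing off, and fitting the hood plane.

```bash
python3 -m crank '[[[2,0,-1],[0,0,0],0],[[10,0,-4],[0,0,0],0],[[25,0,-9],[0,0,0],0],[[40,0,-15],[0,0,0],0],[[50,0,-55],[0,0,0],0],[[60,0,-95],[0,0,0],0],[[60,0,-135],[0,0,0],0],[[60,0,-175],[0,0,0],0],[[60,0,-215],[0,0,0],0],[[60,0,-255],[0,0,0],0],[[60,0,-255],[0,0,0],0]]'
python3 - <<'E'
from h import *
from station import env,optics
p,d=optics.camera("top");np.savez("top4.npz",p=p,d=d,**optics.get_calibration("top"))
p,W=load("top4.npz")
k=W[145:185,195:270].reshape(-1,3);k=k[np.isfinite(k).all(1)]
L=np.c_[(k-H)@xv,(k-H)@yv,k[:,2]-H[2]]
L=L[(L[:,2]>.04)]
for _ in range(5):
    A=np.c_[L[:,0],np.ones(len(L))];c=np.linalg.lstsq(A,L[:,2],rcond=None)[0];r=np.abs(L[:,2]-A@c);L=L[r<max(.004,np.median(r)*2)]
th=np.arctan(-c[0]);print("theta",th,len(L),"plane dist from hinge",c[1]*np.cos(th),"front",L[:,0].min())
blue=(p[...,2].astype(int)>p[...,0]+50)&(p[...,2]>p[...,1]+30);m=np.zeros_like(blue);m[200:235,175:260]=blue[200:235,175:260];Q=W[m];print("panel top to hinge",np.median((Q-H)@xv),np.median((Q-H)@yv),len(Q))
s=env.sense();print(s['tool_pos'],s['wrist_force'])
def hp(t,r=.165,up=.036): return H+(-r*np.cos(t)+up*np.sin(t))*xv+(r*np.sin(t)+up*np.cos(t))*zv
n=np.sin(th)*xv+np.cos(th)*zv
off=(.016,0,.019)
t0=corner(hp(th)+.03*n,10,off)
print(t0);rel(s,t0+[0,0,.06],10);rel(s,t0,10)
prev=t0
for t in np.r_[np.linspace(th,0,9)]:
    q=corner(hp(t),10,off);print(round(t,3),(frame(10).T@(q-t0)*1000).round(1))
E
```

```text
clock: 6.58
tool_pos: [0.397, 0.2409, 0.2835]
tcp_rot: [0.34, 2.758, -0.052]
wrist_force: [1.6, 1.3, 1.0]
grip_width: 0.007
gripper_force: 0.0
theta 0.7616171069450105 2138 plane dist from hinge 0.038982628349603324 front -0.10608050465525978
panel top to hinge nan nan 290
[0.39726908 0.24040846 0.28063848] [-0.0085645  -0.25791615 -1.05927403]
[0.68551908 0.16427211 0.2671206 ]
shift [-295.2   -3.9   62.2] turn [ 0.41 10.77  0.3 ]
shift [-273.9   -4.2  118.3] turn [ 0.41 10.77  0.3 ]
0.762 [24.2  0.  17.8]
0.666 [38.5 -0.  25. ]
0.571 [52.1 -0.  33.6]
0.476 [64.8  0.  43.4]
0.381 [76.5  0.  54.4]
0.286 [87.2 -0.  66.5]
0.19 [96.6  0.  79.5]
0.095 [104.8   0.   93.3]
0.0 [111.6   0.  107.9]
```

```bash
python3 -m crank '[[[-20,0,-30],[0,1,0],0],[[-60,-1,-30],[0,3,0],0],[[-100,-2,0],[0,5,0],0],[[-140,-2,15],[0,7,0],0],[[-180,-3,25],[0,8,0],0],[[-220,-3,40],[0,10,0],0],[[-260,-4,52],[0,11,0],0],[[-295,-4,62],[0,11,0],0],[[-295,-4,62],[0,11,0],0],[[-284,-4,90],[0,11,0],0],[[-274,-4,118],[0,11,0],0],[[-274,-4,118],[0,11,0],0]]'
python3 - <<'E'
from h import *
from station import env
s=env.sense();off=(.016,0,.019)
def hp(t,r=.165,up=.036): return H+(-r*np.cos(t)+up*np.sin(t))*xv+(r*np.sin(t)+up*np.cos(t))*zv
th=.762;n=np.sin(th)*xv+np.cos(th)*zv
rel(s,corner(hp(th)+.03*n,10,off),10)
for t in np.arange(.80,-.03,-.04): print(round(t,3),end=' ');rel(s,corner(hp(t),10,off),10)
E
```

```text
clock: 7.63
tool_pos: [0.6822, 0.1614, 0.2544]
tcp_rot: [0.367, 2.964, -0.036]
wrist_force: [-0.6, -0.9, -1.6]
grip_width: 0.004
gripper_force: 0.0
shift [ -4.6   3.5 -12.2] turn [-0.23 -1.04  0.3 ]
0.8 shift [13.4  3.7  3.4] turn [-0.23 -1.04  0.3 ]
0.76 shift [19.6  3.7  6.1] turn [-0.23 -1.04  0.3 ]
0.72 shift [25.6  3.8  9.1] turn [-0.23 -1.04  0.3 ]
0.68 shift [31.5  3.8 12.4] turn [-0.23 -1.04  0.3 ]
0.64 shift [37.3  3.9 15.8] turn [-0.23 -1.04  0.3 ]
0.6 shift [43.   3.9 19.5] turn [-0.23 -1.04  0.3 ]
0.56 shift [48.5  4.  23.4] turn [-0.23 -1.04  0.3 ]
0.52 shift [53.8  4.  27.6] turn [-0.23 -1.04  0.3 ]
0.48 shift [59.   4.1 31.9] turn [-0.23 -1.04  0.3 ]
0.44 shift [64.   4.1 36.5] turn [-0.23 -1.04  0.3 ]
0.4 shift [68.8  4.1 41.2] turn [-0.23 -1.04  0.3 ]
0.36 shift [73.4  4.2 46.2] turn [-0.23 -1.04  0.3 ]
0.32 shift [77.8  4.2 51.3] turn [-0.23 -1.04  0.3 ]
0.28 shift [82.   4.3 56.6] turn [-0.23 -1.04  0.3 ]
0.24 shift [86.   4.3 62. ] turn [-0.23 -1.04  0.3 ]
0.2 shift [89.8  4.4 67.6] turn [-0.23 -1.04  0.3 ]
0.16 shift [93.3  4.4 73.4] turn [-0.23 -1.04  0.3 ]
0.12 shift [96.6  4.4 79.3] turn [-0.23 -1.04  0.3 ]
0.08 shift [99.7  4.5 85.3] turn [-0.23 -1.04  0.3 ]
0.04 shift [102.5   4.5  91.4] turn [-0.23 -1.04  0.3 ]
-0.0 shift [105.1   4.6  97.7] turn [-0.23 -1.04  0.3 ]
```

```bash
python3 -m crank '[[[7,2,-1],[0,-1,0],0],[[13,4,3],[0,-1,0],0],[[17,4,5],[0,-1,0],0],[[20,4,6],[0,-1,0],0],[[23,4,8],[0,-1,0],0],[[26,4,9],[0,-1,0],0],[[29,4,11],[0,-1,0],0],[[32,4,12],[0,-1,0],0],[[35,4,14],[0,-1,0],0],[[37,4,16],[0,-1,0],0],[[40,4,18],[0,-1,0],0],[[43,4,20],[0,-1,0],0]]'
python3 - <<'E'
from h import *
from station import env,optics
s=env.sense();off=(.016,0,.019)
p,d=optics.camera("scene");cv2.imwrite("pics/s2.png",cv2.resize(p[100:320,180:460,::-1],None,fx=2.5,fy=2.5))
def hp(t,r=.165,up=.036): return H+(-r*np.cos(t)+up*np.sin(t))*xv+(r*np.sin(t)+up*np.cos(t))*zv
for t in np.arange(.6,-.05,-.04): print(round(t,3),end=' ');rel(s,corner(hp(t),10,off),10)
E
```

```text
clock: 8.63
tool_pos: [0.6472, 0.1759, 0.2346]
tcp_rot: [0.363, 2.938, -0.034]
wrist_force: [0.5, 0.1, 4.2]
grip_width: 0.004
gripper_force: 1.5
0.6 shift [ 3.1 -1.7  5.8] turn [0.01 0.45 0.31]
0.56 shift [ 8.7 -1.7  9.6] turn [0.01 0.45 0.31]
0.52 shift [14.1 -1.7 13.6] turn [0.01 0.45 0.31]
0.48 shift [19.4 -1.7 17.8] turn [0.01 0.45 0.31]
0.44 shift [24.5 -1.6 22.2] turn [0.01 0.45 0.31]
0.4 shift [29.4 -1.6 26.9] turn [0.01 0.45 0.31]
0.36 shift [34.2 -1.6 31.7] turn [0.01 0.45 0.31]
0.32 shift [38.7 -1.6 36.7] turn [0.01 0.45 0.31]
0.28 shift [43.1 -1.5 41.8] turn [0.01 0.45 0.31]
0.24 shift [47.2 -1.5 47.2] turn [0.01 0.45 0.31]
0.2 shift [51.1 -1.5 52.7] turn [0.01 0.45 0.31]
0.16 shift [54.8 -1.5 58.4] turn [0.01 0.45 0.31]
0.12 shift [58.2 -1.5 64.2] turn [0.01 0.45 0.31]
0.08 shift [61.5 -1.4 70.1] turn [0.01 0.45 0.31]
0.04 shift [64.4 -1.4 76.2] turn [0.01 0.45 0.31]
-0.0 shift [67.2 -1.4 82.3] turn [0.01 0.45 0.31]
-0.04 shift [69.7 -1.4 88.6] turn [0.01 0.45 0.31]
```

View pics/s2.png

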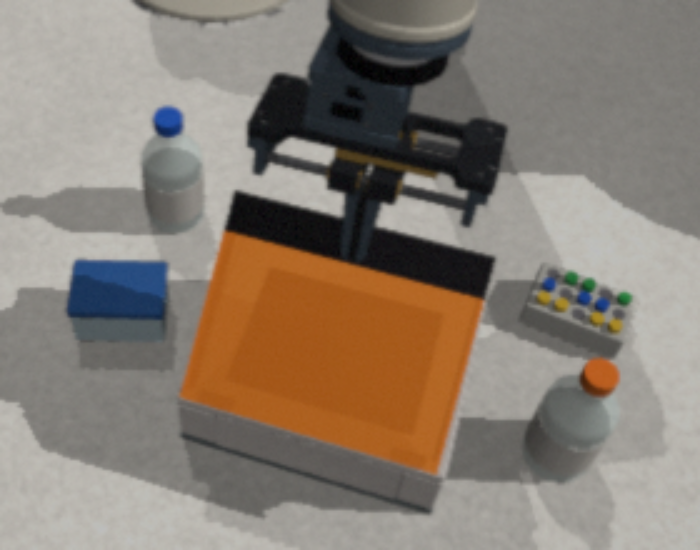

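The fingertips rest on the black band at about (355,250), mid-width; the bystanders are untouched. Continuing along the arc.

```bash
python3 -m crank '[[[3,0,2],[0,0,0],0],[[6,0,4],[0,0,0],0],[[8,0,6],[0,0,0],0],[[11,0,8],[0,0,0],0],[[14,0,10],[0,0,0],0],[[16,0,12],[0,0,0],0],[[19,0,14],[0,0,0],0],[[21,0,16.5],[0,0,0],0],[[24,0,19],[0,0,0],0],[[26,0,21],[0,0,0],0],[[29,0,23.5],[0,0,0],0],[[31,0,26],[0,0,0],0]]' | egrep 'clock|pos|force'
python3 -m crank '[[[2.5,0,2.5],[0,0,0],0],[[4.5,0,5],[0,0,0],0],[[6.5,0,7.5],[0,0,0],0],[[8.5,0,10.5],[0,0,0],0],[[10.5,0,13],[0,0,0],0],[[12.5,0,16],[0,0,0],0],[[14,0,18.5],[0,0,0],0],[[16,0,21.5],[0,0,0],0]]'  | egrep 'clock|pos|force'
python3 - <<'E'
from h import *
from station import env,optics
s=env.sense();off=(.016,0,.019)
def hp(t,r=.165,up=.036): return H+(-r*np.cos(t)+up*np.sin(t))*xv+(r*np.sin(t)+up*np.cos(t))*zv
tip=s['tool_pos']+Ro.from_rotvec(s['tcp_rot']).apply(off);print((tip-H)@xv,tip[2])
for t in np.arange(.28,-.05,-.04): print(round(t,3),end=' ');rel(s,corner(hp(t),10,off),10)
E
```

```text
clock: 9.68
tool_pos: [0.6221, 0.1822, 0.2034]
wrist_force: [-1.5, 0.3, 3.6]
gripper_force: 1.4
clock: 10.35
tool_pos: [0.6109, 0.185, 0.1794]
wrist_force: [-1.3, 1.0, 3.2]
gripper_force: 1.3
-0.1511565951159958 0.15779031022425932
0.28 shift [-3.8 -1.5 -5.7] turn [0.01 0.45 0.32]
0.24 shift [ 0.3 -1.5 -0.4] turn [0.01 0.45 0.32]
0.2 shift [ 4.2 -1.5  5.1] turn [0.01 0.45 0.32]
0.16 shift [ 7.9 -1.5 10.8] turn [0.01 0.45 0.32]
0.12 shift [11.4 -1.5 16.6] turn [0.01 0.45 0.32]
0.08 shift [14.6 -1.4 22.5] turn [0.01 0.45 0.32]
0.04 shift [17.6 -1.4 28.6] turn [0.01 0.45 0.32]
0.0 shift [20.3 -1.4 34.8] turn [0.01 0.45 0.32]
-0.04 shift [22.8 -1.4 41.1] turn [0.01 0.45 0.32]
```

```bash
python3 -m crank '[[[2,0,2.5],[0,0,0],0],[[4,0,5],[0,0,0],0],[[5.5,0,7.5],[0,0,0],0],[[7,0,10],[0,0,0],0],[[8.5,0,12.5],[0,0,0],0],[[10,0,15],[0,0,0],0],[[11.5,0,17],[0,0,0],0],[[12.5,0,19],[0,0,0],0],[[13.5,0,21],[0,0,0],0],[[14.5,0,22.5],[0,0,0],0],[[15,0,24],[0,0,0],0]]' | egrep 'clock|pos|force'
python3 -m crank '[[[0.5,0,1],[0,0,0],0],[[1,0,2],[0,0,0],0],[[1.5,0,3],[0,0,0],0],[[2,0,4],[0,0,0],0]]' | egrep 'clock|pos|force'
python3 -m crank '[[[0.5,0,1],[0,0,0],0],[[1,0,2],[0,0,0],0]]' | egrep 'clock|pos|force'
```

```text
clock: 11.27
tool_pos: [0.6009, 0.1875, 0.1532]
wrist_force: [-0.2, 0.4, 1.9]
gripper_force: 0.9
clock: 11.6
tool_pos: [0.5997, 0.1878, 0.1489]
wrist_force: [0.4, -0.4, 1.6]
gripper_force: 0.9
clock: 11.77
tool_pos: [0.5991, 0.188, 0.1468]
wrist_force: [1.7, -0.4, 1.4]
gripper_force: 0.8
```

```bash
for i in 1 2; do python3 -m crank '[[[0.4,0,1],[0,0,0],0],[[0.7,0,2],[0,0,0],0]]' | egrep 'clock|pos|force'; done
```

```text
clock: 11.93
tool_pos: [0.5987, 0.1881, 0.1447]
wrist_force: [0.3, 0.2, 1.1]
gripper_force: 0.9
clock: 12.1
tool_pos: [0.5983, 0.1882, 0.1425]
wrist_force: [-0.5, 1.1, 1.2]
gripper_force: 1.0
```

```bash
python3 -m crank '[[[0.3,0,0.8],[0,0,0],0]]' | egrep 'clock|pos|force'
```

```text
clock: 12.18
tool_pos: [0.5982, 0.1882, 0.1417]
wrist_force: [0.1, 0.6, 4.7]
gripper_force: 2.3
```

```bash
python3 -m crank '[[[0,0,0.8],[0,0,0],0],[[0,0,1.2],[0,0,0],0],[[0,0,1.2],[0,0,0],0]]' | egrep 'clock|pos|force'
```

```text
clock: 12.43
tool_pos: [0.5983, 0.1882, 0.1413]
wrist_force: [-6.3, 0.0, 14.7]
gripper_force: 7.4
```

The hood is at its stop (15 N, no further motion). Lifting away and looking.

```bash
python3 -m crank '[[[0,0,-3],[0,0,0],0],[[0,0,-12],[0,0,0],0],[[0,0,-35],[0,0,0],0],[[0,0,-70],[0,0,0],0],[[20,0,-105],[0,0,0],0],[[60,0,-115],[0,0,0],0],[[100,0,-120],[0,0,0],0],[[140,0,-120],[0,0,0],0],[[170,0,-120],[0,0,0],0],[[170,0,-120],[0,0,0],0],[[170,0,-120],[0,0,0],0]]' | egrep 'clock|pos|force'
python3 - <<'E'
from h import *
from station import env,optics
p,d=optics.camera("top");np.savez("top5.npz",p=p,d=d,**optics.get_calibration("top"))
a=p[90:300,100:360,::-1];q,_=optics.camera("scene");b=q[100:310,180:440,::-1]
cv2.imwrite("pics/end.png",cv2.resize(np.hstack([a,b]),None,fx=1.5,fy=1.5))
p,W=load("top5.npz");k=W[120:240,170:290].reshape(-1,3);k=k[np.isfinite(k).all(1)]
L=np.c_[(k-H)@xv,(k-H)@yv,k[:,2]]
L=L[(L[:,0]>-.17)&(L[:,0]<-.02)&(np.abs(L[:,1])<.09)&(L[:,2]<.16)]
print("hood slope",np.polyfit(L[:,0],L[:,2],1),len(L),np.median(L[:,2]))
r,g,bl=p[...,0],p[...,1],p[...,2];m=(bl>r+50)&(bl>g+30);m[:200]=0;m[240:]=0;m[:,:175]=0;m[:,265:]=0
Q=W[m];Q=Q[np.isfinite(Q).all(1)];print("panel",np.median((Q-H)@xv),len(Q),env.sense()['wrist_force'])
E
```

```text
clock: 13.35
tool_pos: [0.4139, 0.2345, 0.2282]
wrist_force: [0.4, -0.5, -0.3]
gripper_force: 0.0
hood slope [-0.00058478  0.12100364] 5214 0.12103044017240927
panel -0.18765092612811443 276 [0.39500203 0.47201828 0.08823539]
```

View pics/end.png

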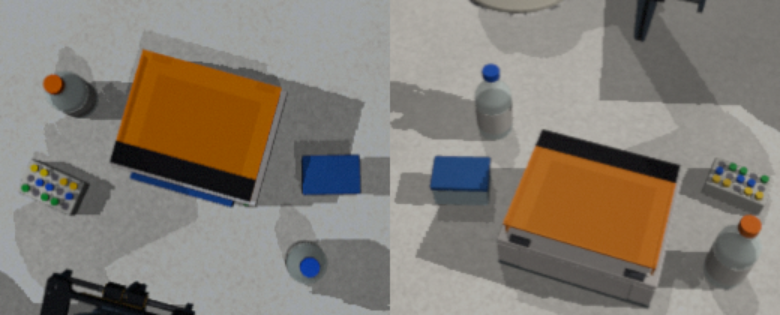

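The hood lies flat (slope ~0, top at 121 mm), the panel is flush with the housing, the bystanders stand where they were, and the hand is clear.

```bash
python3 -c "
from station import order
print(order.sign_off())"
```

```text
the job is handed in; nothing more can be done
None
```

I pushed the tray fully home first and then the hood fully shut, both slowly to their stops (12 N and 15 N measured there). The bystanders stand where they were, the hand is clear, and I handed the job in at about 13.5 s.

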